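# Lock the pump box cover with its key

### The job

The cover of the condensate pump box is held by two slotted cam locks; one is already home, the other is still open. Take the flat-bladed key out of its wooden stand, put its blade into the slot of the open lock and turn it clockwise, about a quarter turn, until it is fully home. Leave the key standing in that slot, let go of it, and leave the other lock as it is.

Things in the scene. Friction and masses are not known exactly. Their poses are not given: they have to be found in the camera images.
- cover_key: Loose key upright in a wooden stand (50x64 mm, 28 high). Origin: blade's lower end, 4 mm above the worktop at first; z up. Blade 5 mm thick (x), 32 wide (y), 24 long (z 0-24); round collar 32 across, z 24-30, rests on the stand; black flat grip 14 mm thick (x), 36 wide (y), z 30-80: pinch it across the 14 mm, centred, at z 60 or so. About 70 g.
- open_cam (a joint): Angle of the open lock, rad, growing clockwise from above. 0: open, slot across the box's long side; 1.571: home at a hard stop, slot along the long side, in line with the two black ribs beside the lock. Starts at 0.08 to 0.3. Friction about 0.06 N m; stays where left. The blade has 0.13 rad play either way in the slot: turn the key that much further than the cam.
- open_cam_slot (a point): Centre of the open lock's slot at the cam's top face, 77 mm above the worktop; turns with the cam, x along the slot, z up. Cam: steel disc 52 mm across, 19 high, slot right across it, 9 mm wide, flared to 19 at the top, 16 deep. It is one of two equal locks, 116 mm apart along the long side of the pump box (white cover 134x204 mm, top at 55 mm); which one is open varies.
- shut_cam (a joint): Angle of the other lock on the same cover, of the same shape and with the same directions. It starts home (1.5 to 1.571 rad) and is to stay so. A clothes peg lies on the cover between the two locks.
There are look-alikes about, which are no part of the job. What is shaped like the cover_key but blue or white is not meant.

How it is judged:
By the outcome, as a careful person would: the job done as asked, in the order asked, and still so for the second after the job is handed in, with the robot touching nothing.
It also fails if it takes over 51 s, if anything falls off the work surface, if the arm or the gripper's body presses on something with over 40 N, if the wrist force passes 120 N, or if a joint passes its speed limit or range.

### The arm

A 7-joint arm with a two-finger parallel gripper is mounted at the origin on a cart in front of the work surface, level with it; the furniture and walls round the work are solid. World frame = base frame: x ahead of the robot, y to its left, z up, the work surface at z = 0. Lengths are in m, angles in rad, forces in N, time in s.
With the tool pointing down it reaches from about 0.4 to 0.875 m from the base axis. Payload 19.3 kg.
Tool frame: the origin (TCP) lies midway between the tips of the shut fingers; the grasp point (between the pads) lies 19 mm behind it; z points along the fingers, y is the line along which they close (so a half turn about z gives the same grasp; the last joint's range is limited). The gripper opens to 85 mm and grips with 20 to 120 N. Pads are 22 mm wide; open, the fingers measure 114 mm over their backs; the gripper's body (76 mm by 85 mm) begins 54 mm behind the grasp point. The pads swing forward as they close: fully open they stand 13 mm farther back than shut.
Start: joints at [-0.07, 0.521, -0.036, 1.599, 0.021, 1.021, -0.113], TCP at [0.625, -0, 0.231] pointing down, gripper open.
Joint ranges: [-2.91, 2.91], [-0.3, 2.13], [-1.5, 1.42], [0.17, 2.43], [-1.26, 4.41], [0.16, 1.93], [-2.52, 2.52]. Speed limits (rad/s): [1.89, 1.89, 2.39, 2.39, 3.01, 3.01, 3.01].

### API

Orientations are given as [roll, pitch, yaw] about the fixed x, y, z axes, in that order (R = Rz(yaw) Ry(pitch) Rx(roll)).
In Python, from workcell import telemetry, grab_frame, calibration, bot, outline_of, landmark_of gives the robot as it stands. The module is installed in compiled form; this text tells all that it offers.
- The arm moves only by the shell command python3 -m inch 'ROWS' [FORCE]. ROWS is JSON, a list of rows, each a list of 7 numbers: the shift along the tool's x, y, z in m, then the turn, a rotation vector about the tool's x, y, z in rad, then the closure, from 0 (fully open) to 1 (shut). A call has 1 to 5 rows; each row shifts and turns the commanded pose from where the row before left it, along the tool's axes as they then stand; what a row does not reach is not made up. A row lasts 1/10 s, in which the tool goes at most 50 mm and 8.59 degrees, less where a joint would pass 70% of its speed; a pose out of reach is approached as far as the arm can. A call is refused whole if a number of a shift passes 0.05 or a number of a turn 0.15, either way. A call with a gripper value outside its range is refused whole. The fingers move at their own pace and stop on an object; FORCE is the grip in N (left out, the last holds). Time passes only in rows, so rows that do not move let the fingers close. It gives the time, the measured TCP pose, the force, the opening and the grip force at its end, in the units of the state.
- telemetry.observe(): the state, without advancing time (a new reading comes with each control period).
- grab_frame(name): name is "scene" or "side" or "wrist"; returns the picture (384x512x3 uint8, red, green, blue); there is no depth.
- calibration(name): a dict with "fovy" (degrees; the focal length in pixels is half the picture's height over the tangent of half this angle, whatever the lens; pixels are square), "cx", "cy" (the principal point, pixels), "pose" (4x4, takes a point from camera to world coordinates). Camera axes: x right, y down, z forward; pixel columns grow to the right and rows downward; lengths in m; the calibration is good to about 2 mm. The wrist camera is an equidistant fisheye: a pixel r from the principal point sees the ray r / f radians off the axis. A picture is of the moment at which its call begins: read the wrist's pose just before it. calibration takes no time and is no camera call; for the wrist camera it gives the pose at the moment of the call.
- bot.job_done(): hands the job in; it is judged then, once.
Trained networks look in the newest picture that a camera, given by its name, has taken for a name from the list of things; names that differ only in an ending like _2 or _b are one class to them, and where a whole thing is asked for, a point or a joint stands for the part that bears it (a point fixed in the world has none). Each returns a list of dicts, best first, with "score" (0 to 1); they miss things now and then, are a little off and sometimes report something else, mostly with a low value. They report only what shows in the picture. A call takes as long as a camera call. They do not tell look-alikes from the thing itself.
- outline_of(label, camera): "region" (384x512 bool, what is visible of it) and "rect" ([left, top, right, bottom] in pixels, round what is visible of it).
- landmark_of(label, camera): "xy" ([column, row] in pixels: a listed point, or the origin of a listed thing).
The state is a dict: "clock": time; "qpos": joint angles; "qd": joint speeds; "joint_efforts": joint torques, N m; "position": TCP position; "tool_rot": TCP orientation; "force": force on the tool from outside, world axes, zero at the start; "moment": the same for the moment, N m; "grip_width": finger opening in m; "finger_force": force on a finger pad.
Only numpy, scipy, OpenCV 4.12 (cv2) and the standard library are available. Lean on these libraries where they do the work, as an engineer would, in place of code of your own. Each camera call takes 0.05 s, during which the arm holds its last target. There are 200 camera calls.

## Working session

There is one attempt and no reset: what is moved stays moved. The work goes in short steps, Python scripts to look and compute and a shell command to move; the robot and the scene stay as the last step left them, time stands still between calls to the robot, and variables do not carry over. Pictures are saved under pics/ and viewed, at most 10 in all, crops included, and the job is handed in when it is done.

```bash
mkdir -p pics; cat > h.py <<'E'
import numpy as np, cv2
from workcell import telemetry, grab_frame, calibration, bot, outline_of, landmark_of
from scipy.spatial.transform import Rotation as R
def save(img,n): cv2.imwrite('pics/'+n,cv2.cvtColor(img,cv2.COLOR_RGB2BGR))
def ray(cam,px,c=None):
    c=c or calibration(cam); f=192/np.tan(np.radians(c['fovy'])/2)
    d=(np.array(px,float)-[c['cx'],c['cy']])/f
    if cam=='wrist':
        r=np.linalg.norm(d); v=np.r_[d/max(r,1e-9)*np.sin(r),np.cos(r)]
    else: v=np.r_[d,1]
    T=np.array(c['pose']); v=T[:3,:3]@v
    return T[:3,3],v/np.linalg.norm(v)
def at(cam,px,z,c=None):
    o,v=ray(cam,px,c); return o+v*(z-o[2])/v[2]
E
python3 - <<'E'
from h import *
s=telemetry.observe(); print(s['clock'],s['position'],s['tool_rot'],s['grip_width'])
ims=[]
for c in ['scene','side','wrist']:
    cal=calibration(c); im=grab_frame(c); save(im,c+'0.png')
    print(c,cal['fovy'],cal['cx'],cal['cy'],np.round(cal['pose'],3).tolist())
    for l,z in [('cover_key',.004),('open_cam_slot',.077)]:
        for d in landmark_of(l,c): print(l,np.round(d['xy'],1),round(d['score'],2),np.round(at(c,d['xy'],z,cal),3))
    for d in outline_of('cover_key',c): print('out',d['rect'],d['score'])
    ims.append(im)
save(np.hstack(ims[:2])[:, :],'both_full.png')
E
```

```text
0.0 [ 6.24660996e-01 -3.27778039e-05  2.30730044e-01] [-3.14043894e+00  9.35187011e-05  1.57079456e+00] 0.08512700522838487
scene 46.91314241798696 256.8022616294342 194.95061754640528 [[0.579, -0.507, 0.639, -0.116], [-0.815, -0.345, 0.464, -0.662], [-0.015, -0.789, -0.614, 0.713], [0.0, 0.0, 0.0, 1.0]]
cover_key [284.2 246.6] 0.68 [ 0.501 -0.288  0.004]
cover_key [364.5 274.4] 0.64 [ 0.527 -0.472  0.004]
cover_key [323.8 255.4] 0.59 [ 0.528 -0.375  0.004]
open_cam_slot [183.8 170.8] 0.5 [0.523 0.03  0.077]
out [319.2, 225.9, 336.0, 253.9] 0.79
out [280.8, 214.1, 290.1, 248.5] 0.71
out [358.4, 244.3, 376.9, 272.9] 0.63
side 45.155756925391174 255.21555439715604 198.72818146229488 [[0.998, -0.033, 0.05, 0.491], [-0.059, -0.354, 0.933, -1.158], [-0.013, -0.935, -0.355, 0.424], [0.0, 0.0, 0.0, 1.0]]
cover_key [246.  240.1] 0.96 [ 0.517 -0.294  0.004]
cover_key [251.8 258.3] 0.83 [ 0.525 -0.374  0.004]
cover_key [262.5 287.5] 0.58 [ 0.538 -0.48   0.004]
open_cam_slot [245.6 163.7] 0.49 [0.53  0.016 0.077]
out [254.2, 242.9, 276.0, 290.1] 0.92
out [237.1, 203.4, 255.6, 242.2] 0.8
out [243.3, 217.5, 257.1, 250.4] 0.72
wrist 65.70646984690485 254.88581782899607 190.49197682729314 [[1.0, -0.0, -0.001, 0.624], [-0.001, -0.955, -0.297, 0.077], [-0.001, 0.297, -0.955, 0.374], [0.0, 0.0, 0.0, 1.0]]
cover_key [186.7 326.5] 0.57 [ 0.508 -0.28   0.004]
open_cam_slot [157.8 161.4] 0.84 [0.521 0.017 0.077]
out [180.8, 324.6, 195.3, 334.1] 0.55
```

```bash
python3 - <<'E'
import cv2,numpy as np
s=cv2.imread('pics/scene0.png');d=cv2.imread('pics/side0.png');w=cv2.imread('pics/wrist0.png')
r=lambda i,W:cv2.resize(i,(W,W*i.shape[0]//i.shape[1]),interpolation=cv2.INTER_CUBIC)
a=np.hstack([r(s,400),r(w,400)])
b=np.hstack([r(s[200:290,260:390],400),r(d[195:300,190:340],400)[:276]]) if 0 else np.hstack([cv2.resize(s[195:285,262:392],(400,277)),cv2.resize(d[195:299,180:330],(400,277))])
cv2.imwrite('pics/m1.png',np.vstack([a,b]))
E
```

```text
(no output)
```

View pics/m1.png

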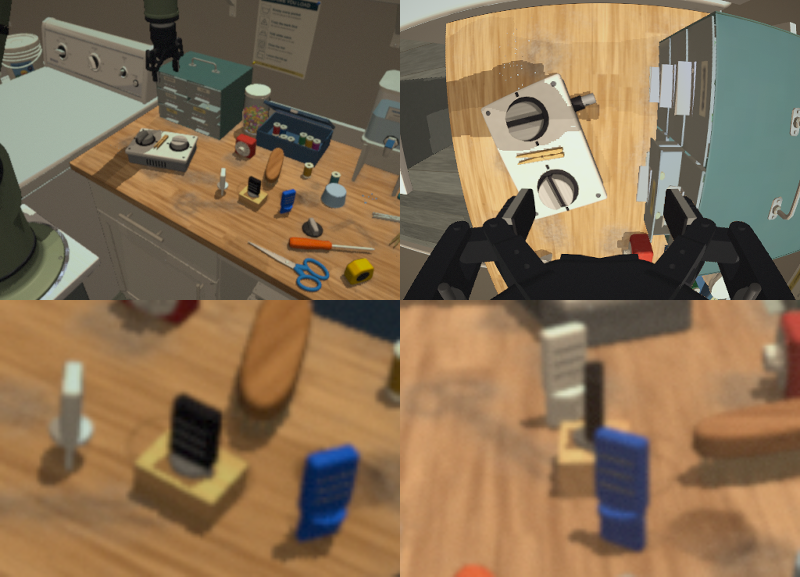

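Candidates in the scene picture are white (284,246), black in the wooden stand (324,255) and blue (364,274). The black one in the wooden stand at about (0.527, -0.375) fits. Next I'll enlarge the locks.

```bash
python3 - <<'E'
import cv2,numpy as np
w=cv2.imread('pics/wrist0.png');s=cv2.imread('pics/scene0.png')
a=cv2.resize(w[85:285,100:270],(510,600),interpolation=cv2.INTER_CUBIC)
b=cv2.resize(s[215:275,300:345],(288,384),interpolation=cv2.INTER_CUBIC)
b=cv2.copyMakeBorder(b,0,216,0,0,cv2.BORDER_CONSTANT)
cv2.imwrite('pics/m2.png',np.hstack([a,b]))
E
```

```text
(no output)
```

View pics/m2.png

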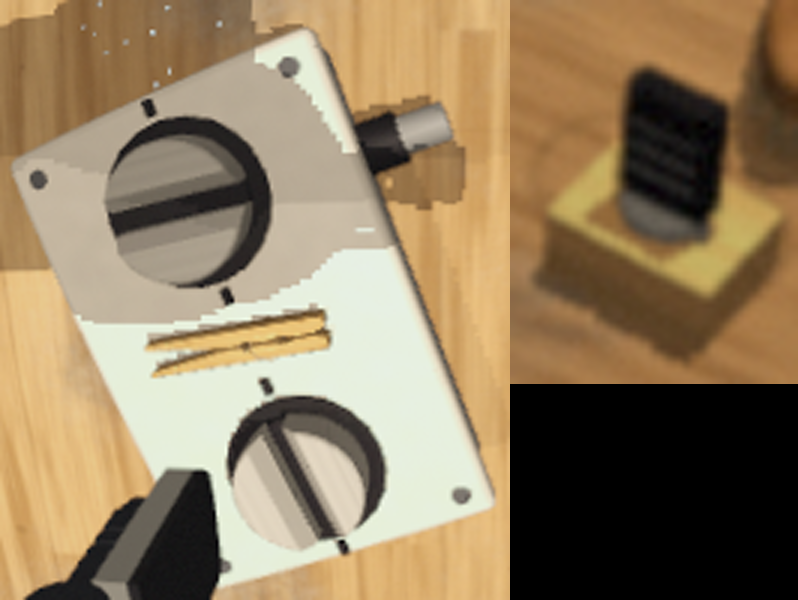

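The upper lock (wrist ≈(161,153)) is open: its slot lies across the box. The lower one is home, in line with its ribs, and the black key in the wooden stand is confirmed. Next I move over the key.

```bash
python3 - <<'E'
from h import *
# wrist still at the start pose
c=calibration('wrist')
P=lambda x,y,z: at('wrist',(100+x/3,85+y/3),z,c)[:2]
r=[P(149,108,.057),P(227,296,.057),P(266,386,.057),P(344,547,.057)]
for p in r: print(p)
print('mid open',(r[0]+r[1])/2,'mid shut',(r[2]+r[3])/2,'dist',np.linalg.norm((r[0]+r[1]-r[2]-r[3])/2))
d=r[0]-r[3]; print('long yaw',np.degrees(np.arctan2(d[1],d[0])))
a,b=P(112,222,.070),P(250,190,.070); print('slot',a,b,np.degrees(np.arctan2(*(b-a)[::-1])))
E
python3 -m inch '[[-0.05,-0.01,0,0,0,0,0],[-0.05,-0.01,0,0,0,0,0],[-0.05,-0.01,0,0,0,0,0],[-0.05,-0.01,0,0,0,0,0],[-0.05,-0.01,0,0,0,0,0]]'
python3 -m inch '[[-0.05,-0.01,0,0,0,0,0],[-0.05,-0.01,0,0,0,0,0],[-0.05,-0.01,0,0,0,0,0],[0,0,0,0,0,0,0],[0,0,0,0,0,0,0]]'
python3 - <<'E'
from h import *
c=calibration('wrist'); im=grab_frame('wrist'); save(im,'w1.png'); print(telemetry.observe()['position'])
for d in landmark_of('cover_key','wrist'): print(np.round(d['xy'],1),round(d['score'],2),np.round(at('wrist',d['xy'],.004,c),3))
for d in outline_of('cover_key','wrist'): print('out',d['rect'],d['score'])
E
```

```text
[0.50785983 0.05866744]
[ 0.53395957 -0.01358969]
[ 0.54666405 -0.05006282]
[ 0.57349828 -0.12267661]
mid open [0.5209097  0.02253888] mid shut [ 0.56008117 -0.08636971] dist 0.11573886244900454
long yaw 109.89799395181095
slot [0.49500206 0.01855428] [0.54870781 0.02881414] 10.81537971538251
clock: 1.1
position: [0.5753, -0.247, 0.2315]
tool_rot: [3.141, 0.0, 1.571]
force: [0.6, -0.4, -1.2]
grip_width: 0.0856
finger_force: 0.0
clock: 1.6
position: [0.5458, -0.3933, 0.2309]
tool_rot: [-3.141, -0.0, 1.569]
force: [1.2, 1.4, -0.8]
grip_width: 0.0854
finger_force: 0.0
[ 0.546631   -0.39183429  0.23105434]
[238.7 146.2] 0.83 [ 0.525 -0.373  0.004]
[253.4 215.9] 0.79 [ 0.543 -0.467  0.004]
[226.4  74.6] 0.77 [ 0.51  -0.283  0.004]
out [223.6, 134.9, 251.3, 175.5] 0.93
out [233.6, 211.7, 261.2, 252.7] 0.88
out [202.0, 53.7, 236.8, 87.7] 0.75
```

View pics/w1.png

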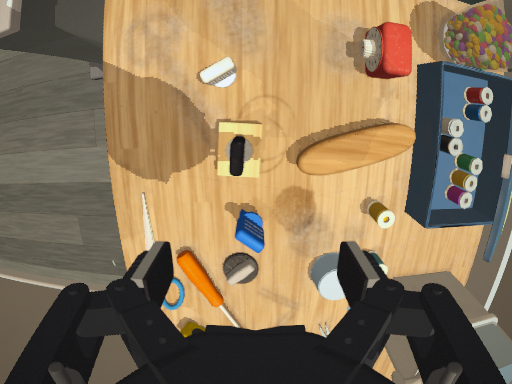

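The wrist view shows the black key at (237,156) in the stand, the white one at (218,72) and the blue one at (250,230). I'll measure the key's yaw.

```bash
python3 - <<'E'
from h import *
im=cv2.cvtColor(cv2.imread('pics/w1.png'),cv2.COLOR_BGR2RGB); c=calibration('wrist')
blk=(im.max(2)<60); blk[:130]=0; blk[182:]=0; blk[:,:215]=0; blk[:,265:]=0
n,l,st,_=cv2.connectedComponentsWithStats(blk.astype(np.uint8)); k=1+st[1:,4].argmax(); print(st[k])
ys,xs=np.where(l==k)
for z in (.084,):
    p=np.array([at('wrist',q,z,c)[:2] for q in zip(xs,ys)]).astype(np.float32)
    print('grip',cv2.minAreaRect(p*1000), p.mean(0))
hsv=cv2.cvtColor(im,cv2.COLOR_RGB2HSV)
save(cv2.resize(im[110:190,195:285],(720,640))[:600],'c1.png')
E
```

```text
[230 136  15  40 493]
grip ((528.0704956054688, -367.9820556640625), (39.79042434692383, 13.477738380432129), 86.63761901855469) [ 0.5281392 -0.3678688]
```

View pics/c1.png

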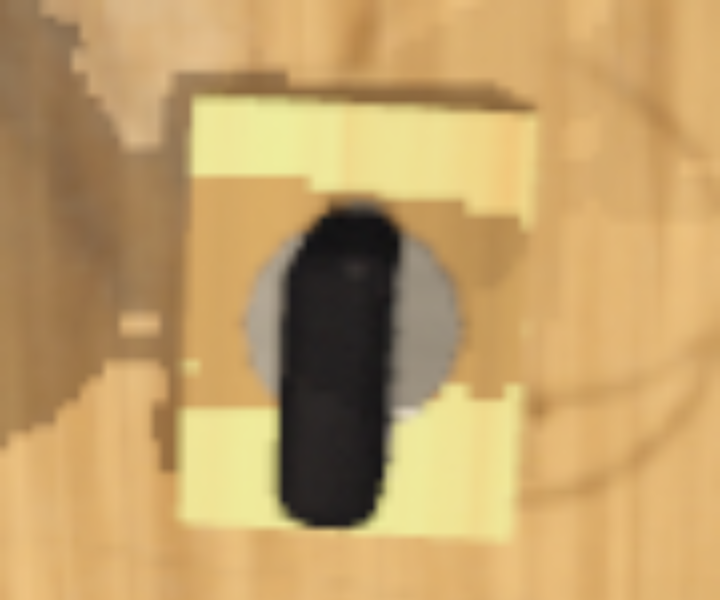

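```bash
python3 - <<'E'
from h import *
c=calibration('wrist'); P=lambda x,y,z: at('wrist',(195+(x+.5)/8-.5,110+(y+.5)/8-.5),z,c)[:2]
print('collar',P(353,318,.034))
q=np.array([P(192,95,.028),P(535,108,.028),P(515,540,.028),P(180,522,.028)]); print('stand',q.mean(0),[np.linalg.norm(q[i]-q[i-1]) for i in range(4)])
for a,b in((3,0),(2,1)): d=q[b]-q[a]; print(np.degrees(np.arctan2(d[1],d[0])))
L=[P(282,480,.084),P(296,265,.084)];Rr=[P(384,480,.084),P(400,265,.084)]
for a,b in (L,Rr): d=b-a; print('grip edge',np.degrees(np.arctan2(d[1],d[0])))
print(P(332,525,.08),P(352,258,.084))
# triangulate top/base of key from scene/side vs wrist
from scipy.optimize import least_squares
E
```

```text
collar [ 0.52752551 -0.36974136]
stand [ 0.52741214 -0.37086096] [np.float64(0.06433387886238993), np.float64(0.0498682810379478), np.float64(0.06490564545089156), np.float64(0.05063221653411869)]
87.00018728463102
87.67555709080489
grip edge 85.36513128589371
grip edge 85.40820837469359
[ 0.52705927 -0.38896348] [ 0.53023019 -0.35403235]
```

```bash
python3 -m inch '[[0.0215,-0.0185,0,0,0,0.055,0],[0,0,0.05,0,0,0,0],[0,0,0.04,0,0,0,0],[0,0,0,0,0,0,0],[0,0,0,0,0,0,0]]'
python3 - <<'E'
from h import *
s=telemetry.observe(); print(s['position'],s['tool_rot'],s['qpos'])
c=calibration('wrist'); im=grab_frame('wrist'); save(im[130:330,150:350].repeat(3,0).repeat(3,1),'w2.png')
E
```

```text
clock: 2.25
position: [0.5287, -0.3701, 0.1422]
tool_rot: [-3.141, -0.0, 1.517]
force: [0.4, 0.9, 1.8]
grip_width: 0.0855
finger_force: 0.0
[ 0.52866757 -0.37014583  0.14221956] [-3.14145738e+00 -1.90850596e-04  1.51695652e+00] [ 0.50301883  0.65209438  0.02460863  1.62135229 -0.01970393  0.86859469
  0.48147062]
```

View pics/w2.png

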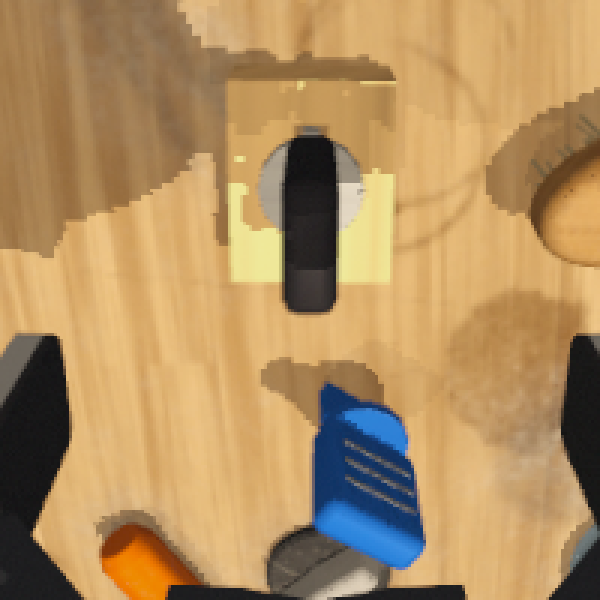

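The key is aligned vertically and centred between the fingers. Descend and grasp.

```bash
python3 -m inch '[[0,0,0.05,0,0,0,0],[0,0,0.036,0,0,0,0],[0,0,0.01,0,0,0,0],[0,0,0,0,0,0,0.5],[0,0,0,0,0,0,1]]' 80
python3 -m inch '[[0,0,0,0,0,0,1],[0,0,0,0,0,0,1],[0,0,0,0,0,0,1],[0,0,0,0,0,0,1],[0,0,0,0,0,0,1]]' 80
```

```text
clock: 2.8
position: [0.5293, -0.3716, 0.0478]
tool_rot: [3.139, 0.002, 1.516]
force: [-0.1, 0.1, 1.3]
grip_width: 0.059
finger_force: 0.0
clock: 3.3
position: [0.5285, -0.371, 0.0464]
tool_rot: [3.14, 0.001, 1.516]
force: [-1.6, 0.3, 9.5]
grip_width: 0.0137
finger_force: 77.7
```

```bash
python3 -m inch '[[0,0,-0.02,0,0,0,1],[0,0,-0.04,0,0,0,1],[0,0,-0.05,0,0,0,1],[0,0,-0.05,0,0,0,1],[0.02,0,0,0,0,0,1]]'
python3 -m inch '[[0.05,-0.004,0,0,0,0,1],[0.05,-0.004,0,0,0,0,1],[0.05,-0.004,0,0,0,0,1],[0.05,-0.004,0,0,0,0,1],[0.05,-0.004,0,0,0,0,1]]'
python3 -m inch '[[0.05,-0.004,0,0,0,0,1],[0,0,0,0,0,0,1],[0,0,0,0,0,0,1]]'
python3 - <<'E'
from h import *
s=telemetry.observe(); print(s['position'],s['tool_rot'],s['qpos'],s['force'])
c=calibration('wrist'); im=grab_frame('wrist'); print(np.array(c['pose']).tolist())
for d in landmark_of('open_cam_slot','wrist'): print(d, at('wrist',d['xy'],.077,c))
save(im,'w3raw.png'); save(cv2.resize(im[0:300,56:456],(800,600),interpolation=cv2.INTER_CUBIC),'w3.png')
E
```

```text
clock: 3.8
position: [0.5307, -0.3545, 0.2124]
tool_rot: [3.133, 0.006, 1.512]
force: [0.1, 0.1, -1.9]
grip_width: 0.0131
finger_force: 78.0
clock: 4.3
position: [0.5226, -0.099, 0.2057]
tool_rot: [3.141, 0.0, 1.516]
force: [1.4, 0.2, -1.2]
grip_width: 0.0129
finger_force: 78.0
clock: 4.6
position: [0.5218, -0.0498, 0.2057]
tool_rot: [3.141, -0.0, 1.518]
force: [0.5, -0.4, -0.7]
grip_width: 0.0134
finger_force: 78.0
[ 0.52175957 -0.049751    0.20565289] [ 3.14110644e+00 -3.21178005e-05  1.51815764e+00] [ 0.00219002  0.39351156 -0.02637077  1.8918646   0.01339438  0.85589675
 -0.08358065] [ 0.47595459 -0.40793681 -0.69458717]
[[0.9985891412344595, -0.05071302329440673, -0.01574535731458318, 0.524906242770378], [-0.05310107970351016, -0.9534096107064257, -0.29696866761822094, 0.027214471524076262], [4.840397090144061e-05, 0.29738578224414297, -0.9547574006919732, 0.3485733220954298], [0.0, 0.0, 0.0, 1.0]]
{'xy': [249.5, 109.6], 'score': 0.98} [0.51963395 0.01937386 0.077     ]
```

View pics/w3.png

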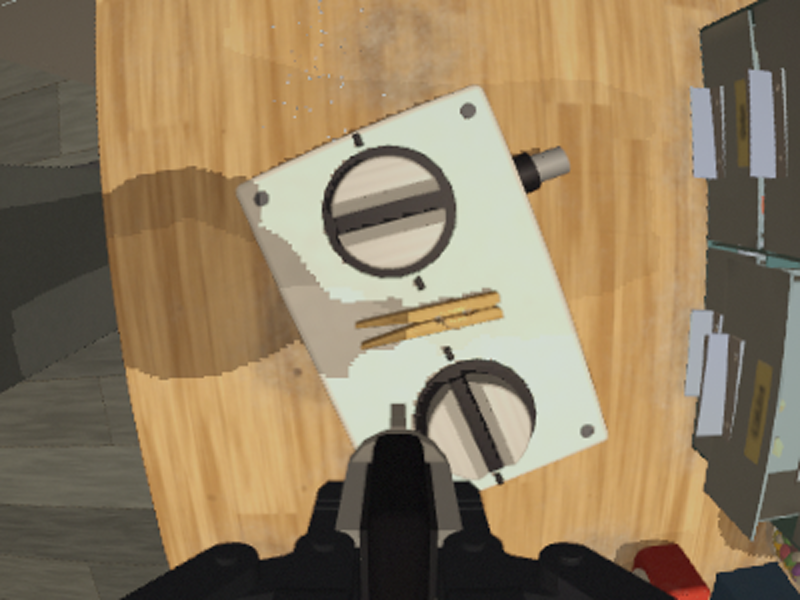

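```bash
python3 - <<'E'
from h import *
c=calibration('wrist'); P=lambda x,y,z: at('wrist',(56+(x+.5)/2-.5,(y+.5)/2-.5),z,c)[:2]
yaw=lambda a,b: np.degrees(np.arctan2(*(b-a)[::-1]))
r=[P(*p,.057) for p in((357,140),(419,283),(448,353),(499,479))]
print('mids',(r[0]+r[1])/2,(r[2]+r[3])/2,'d',np.linalg.norm((r[0]+r[1]-r[2]-r[3])/2),'long',yaw(r[3],r[0]),yaw(r[1],r[0]))
print('slot dark',yaw(P(338,226,.061),P(446,202,.061)),'flare top',yaw(P(336,208,.077),P(436,179,.077)),'flare bot',yaw(P(346,246,.077),P(448,219,.077)))
# disc ellipse
im=cv2.cvtColor(cv2.imread('pics/w3raw.png'),cv2.COLOR_BGR2RGB)
sub=im[65:145,210:292].astype(int); hsv=cv2.cvtColor(im,cv2.COLOR_RGB2HSV)
for p in [(390,165),(370,185),(390,260),(390,213),(325,205),(480,200)]: print(p,im[p[1]//2,56+p[0]//2])
d=P(391,211,.077);print('disc c',d)
# blade end
T=telemetry.observe(); g=T['position']
for z in (.165,): print('blade end l/r',P(391,405,z),P(405,405,z),'tcp',g)
E
```

```text
mids [0.52002837 0.020689  ] [ 0.55911286 -0.08841537] d 0.11589374766805437 long 109.7348807679423 109.7905883556351
slot dark 9.33532058160418 flare top 12.943608822191129 flare bot 11.729229216732696
(390, 165) [206 194 174]
(370, 185) [208 197 177]
(390, 260) [212 202 181]
(390, 213) [71 64 61]
(325, 205) [56 50 48]
(480, 200) [210 219 199]
disc c [0.52158537 0.02113197]
blade end l/r [ 0.51904171 -0.03982472] [ 0.5236155  -0.04008369] tcp [ 0.52170138 -0.05185613  0.2054895 ]
```

```bash
python3 -m inch '[[0.04,-0.0025,0,0,0,0,1],[0.03,-0.0025,0,0,0,0,1],[0,0,0,0,0,-0.1,1],[0,0,0,0,0,-0.14,1],[0,0,0,0,0,-0.14,1]]'
python3 -m inch '[[0,0,0,0,0,-0.14,1],[0,0,0,0,0,-0.14,1],[0,0,0,0,0,-0.14,1],[0,0,0,0,0,-0.14,1],[0,0,0,0,0,-0.14,1]]'
python3 -m inch '[[0,0,0,0,0,-0.14,1],[0,0,0,0,0,-0.14,1],[0,0,0,0,0,-0.14,1],[0,0,0,0,0,-0.14,1],[0,0,0,0,0,-0.14,1]]'
python3 -m inch '[[0,0,0,0,0,-0.044,1],[0,0,0,0,0,0,1],[0,0,0,0,0,0,1]]'
python3 - <<'E'
from h import *
s=telemetry.observe(); print(s['position'],s['tool_rot'],s['qpos'])
```

```text
clock: 5.2
position: [0.5207, 0.018, 0.2053]
tool_rot: [-3.141, 0.0, 1.9]
force: [-0.3, -0.2, -0.7]
grip_width: 0.0129
finger_force: 77.8
clock: 5.7
position: [0.5207, 0.0177, 0.2053]
tool_rot: [-3.141, 0.0, 2.599]
force: [0.2, 1.0, -1.7]
grip_width: 0.0133
finger_force: 77.8
clock: 6.2
position: [0.5207, 0.0176, 0.2053]
tool_rot: [-3.141, -0.0, -2.984]
force: [-0.7, -0.0, -0.9]
grip_width: 0.0131
finger_force: 77.8
clock: 6.5
position: [0.5206, 0.0182, 0.2052]
tool_rot: [-3.141, -0.0, -2.947]
force: [-0.7, -0.5, -0.2]
grip_width: 0.0131
finger_force: 77.8
[0.52063419 0.01824064 0.20523789] [-3.14145816e+00 -1.56590046e-04 -2.94702860e+00] [ 0.20572958  0.42053229 -0.46450647  1.88240564  0.237184    0.89290521
  1.39159763]bash: warning: here-document at line 27 delimited by end-of-file (wanted `E')
```

```bash
python3 -m inch '[[0,0.002,0.03,0,0,0,1],[0,0,0.03,0,0,0,1],[0,0,0.01,0,0,0,1],[0,0,0,0,0,0,1],[0,0,0,0,0,0,1]]'
python3 - <<'E'
from h import *
s=telemetry.observe(); print(s['position'],s['tool_rot'],s['force'])
c=calibration('wrist'); im=grab_frame('wrist'); save(im,'w4raw.png')
for d in landmark_of('open_cam_slot','wrist'): print(d, at('wrist',d['xy'],.077,c))
save(cv2.resize(im[90:270,136:376],(800,600),interpolation=cv2.INTER_CUBIC),'w4.png')
E
```

```text
clock: 7.0
position: [0.5207, 0.0213, 0.1362]
tool_rot: [-3.141, 0.001, -2.944]
force: [0.3, -1.1, 0.5]
grip_width: 0.0133
finger_force: 77.8
[0.52068858 0.02127561 0.13624415] [-3.14146627e+00  8.32416377e-04 -2.94406043e+00] [ 0.32166149 -1.08848473  0.53846355]
{'xy': [255.1, 209.8], 'score': 0.96} [0.52149914 0.02283013 0.077     ]
```

View pics/w4.png

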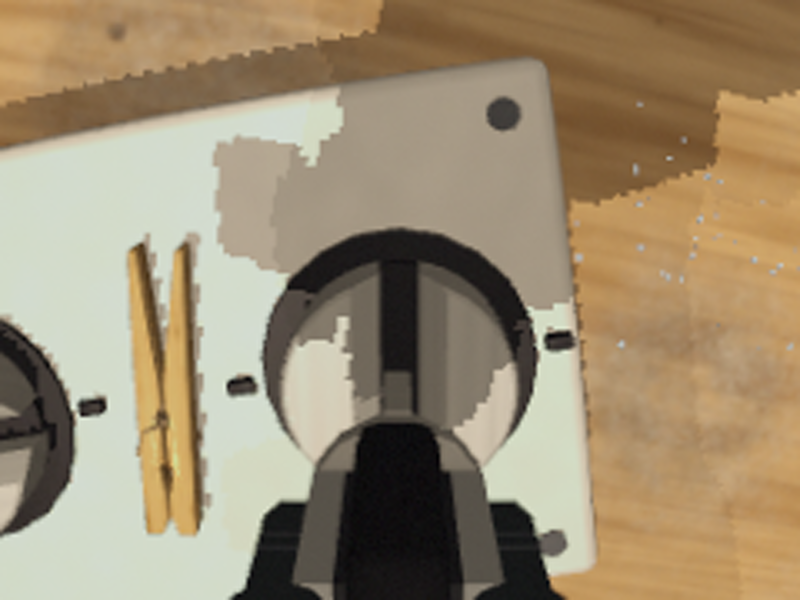

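The blade (398,390) sits in line with and centred on the dark slot (380–418). I'll check its offset along the slot, then insert.

```bash
python3 - <<'E'
from h import *
c=calibration('wrist');s=telemetry.observe();p=s['position'];y=s['tool_rot'][2]
u=np.array([np.cos(y),np.sin(y)])
P=lambda x,yy,z: at('wrist',(136+(x+.5)*.3-.5,90+(yy+.5)*.3-.5),z,c)[:2]
z=p[2]-.0424
for r in (368,372): print('blade far end rel tcp along',(P(398,r,z)-p[:2])@u)
print('slot far end (z.061..077)',[P(399,262,k) for k in(.061,.077)])
print('ribs mid',(P(241,385,.057)+P(560,340,.057))/2,p)
E
python3 -m inch '[[0,0,0.01,0,0,0,1],[0,0,0.008,0,0,0,1],[0,0,0.004,0,0,0,1],[0,0,0,0,0,0,1]]'
```

```text
blade far end rel tcp along 0.012225475504103753
blade far end rel tcp along 0.011386318162997029
slot far end (z.061..077) [array([0.49506047, 0.01767008]), array([0.49142007, 0.01692349])]
ribs mid [0.51999607 0.02274898] [0.5208813  0.02122037 0.13654393]
clock: 7.5
position: [0.5197, 0.0213, 0.1125]
tool_rot: [3.141, -0.001, -2.943]
force: [-0.1, -0.2, -0.9]
grip_width: 0.0131
finger_force: 77.8
```

```bash
python3 -m inch '[[0.002,0,0.003,0,0,0,1],[0,0,0.003,0,0,0,1],[0,0,0.001,0,0,0,1],[0,0,0,0,0,0,1]]'
```

```text
clock: 7.9
position: [0.5182, 0.0209, 0.1062]
tool_rot: [3.142, -0.0, -2.943]
force: [0.5, -0.7, -0.8]
grip_width: 0.0131
finger_force: 77.8
```

```bash
python3 -m inch '[[0,0,0.0015,0,0,0,1],[0,0,0,0,0,0.1,1],[0,0,0,0,0,0.1,1],[0,0,0,0,0,0.1,1],[0,0,0,0,0,0,1]]'
python3 -c "
from h import *;s=telemetry.observe();print(s['moment'],s['force'],s['position'])"
```

```text
clock: 8.4
position: [0.5182, 0.0215, 0.1048]
tool_rot: [3.141, 0.0, 3.039]
force: [0.9, 3.7, -1.2]
grip_width: 0.0131
finger_force: 78.0
[0.90153554 0.0763064  0.04411581] [ 0.86419929  3.73225603 -1.20032325] [0.51822935 0.0215277  0.10482382]
```

```bash
python3 -m inch '[[0,0,0,0,0,0.12,1],[0,0,0,0,0,0.12,1],[0,0,0,0,0,0.12,1],[0,0,0,0,0,0.12,1],[0,0,0,0,0,0,1]]'
python3 -c "
from h import *;s=telemetry.observe();print(s['moment'],s['force'],s['position'])"
python3 -m inch '[[0,0,0,0,0,0.12,1],[0,0,0,0,0,0.12,1],[0,0,0,0,0,0.12,1],[0,0,0,0,0,0.12,1],[0,0,0,0,0,0,1]]'
python3 -c "
from h import *;s=telemetry.observe();print(s['moment'],s['force'],s['position'])"
```

```text
clock: 8.9
position: [0.5183, 0.0217, 0.1049]
tool_rot: [3.141, 0.0, 2.56]
force: [-0.2, 3.9, -1.1]
grip_width: 0.0131
finger_force: 78.2
[1.1548067  0.04745579 0.06425804] [-0.21631318  3.90798703 -1.09459196] [0.51832709 0.02165744 0.10487916]
clock: 9.4
position: [0.5188, 0.0216, 0.105]
tool_rot: [3.14, 0.0, 2.08]
force: [2.9, 4.3, 0.0]
grip_width: 0.0131
finger_force: 78.3
[ 1.18756559 -0.58621537  0.04018458] [2.8847719  4.30349346 0.03112342] [0.51882446 0.02156765 0.10501944]
```

```bash
python3 -m inch '[[0,0,0,0,0,0.12,1],[0,0,0,0,0,0.12,1],[0,0,0,0,0,0.04,1],[0,0,0,0,0,0,1]]'
python3 -c "
from h import *;s=telemetry.observe();print(s['moment'],s['force'],s['position'])"
python3 -m inch '[[0,0,0,0,0,0.03,1],[0,0,0,0,0,0,1]]'
python3 -c "
from h import *;s=telemetry.observe();print(s['moment'],s['force'],s['position'])"
python3 -m inch '[[0,0,0,0,0,0.03,1],[0,0,0,0,0,0,1]]'
python3 -c "
from h import *;s=telemetry.observe();print(s['moment'],s['force'],s['position'])"
```

```text
clock: 9.8
position: [0.5201, 0.0216, 0.1053]
tool_rot: [3.138, 0.0, 1.803]
force: [9.9, 5.5, -5.0]
grip_width: 0.0133
finger_force: 78.3
[ 1.36113168 -2.45971913  0.15008227] [ 9.91760639  5.48834569 -4.99170215] [0.5201341  0.02162188 0.10526609]
clock: 10.0
position: [0.5205, 0.0216, 0.1054]
tool_rot: [3.137, -0.0, 1.774]
force: [12.7, 5.8, -6.1]
grip_width: 0.0128
finger_force: 78.1
[ 1.48015864 -2.86972901  0.2393055 ] [12.68329053  5.83669985 -6.06986705] [0.52050879 0.0216274  0.10535295]
clock: 10.2
position: [0.5207, 0.0217, 0.1054]
tool_rot: [3.136, -0.0, 1.744]
force: [12.4, 5.9, -7.3]
grip_width: 0.0132
finger_force: 78.2
[ 1.4890784  -3.31591189  0.3011923 ] [12.36401751  5.90843939 -7.28036493] [0.52074734 0.02168493 0.10537758]
```

```bash
python3 -m inch '[[0,0.0015,0,0,0,0.05,1],[0,0.001,0,0,0,0,1],[0,0,0,0,0,0,1]]'
python3 -c "
from h import *;s=telemetry.observe();print(s['moment'],s['force'],s['position'])"
python3 -m inch '[[0,0,0,0,0,-0.06,1],[0,0,0,0,0,-0.04,1],[0,0,0,0,0,0,1]]'
python3 -c "
from h import *;s=telemetry.observe();print(s['moment'],s['force'],s['position'])"
```

```text
clock: 10.5
position: [0.5216, 0.0218, 0.1052]
tool_rot: [3.14, -0.0, 1.695]
force: [2.8, 4.3, 2.6]
grip_width: 0.0129
finger_force: 79.7
[ 1.23036086 -1.06466119  0.76671466] [2.83501913 4.27821826 2.59535073] [0.52163988 0.02175966 0.10516119]
clock: 10.8
position: [0.5212, 0.0213, 0.105]
tool_rot: [3.141, -0.0, 1.794]
force: [1.6, 3.6, 1.5]
grip_width: 0.0132
finger_force: 79.3
[ 0.92011745 -0.92334118  0.07487348] [1.62220495 3.63177715 1.45865042] [0.52116787 0.02133595 0.10498769]
```

The moment reached 0.77 N m, so the cam is at its hard stop. Seat the key, release and back off.

```bash
python3 -m inch '[[0,0,0.0015,0,0,0,1],[0,0,0,0,0,0,1],[0,0,0,0,0,0,0.7],[0,0,0,0,0,0,0.4],[0,0,0,0,0,0,0.2]]' 20
python3 -m inch '[[0,0,0,0,0,0,0],[0,0,0,0,0,0,0],[0,0,0,0,0,0,0],[0,0,-0.02,0,0,0,0],[0,0,-0.04,0,0,0,0]]'
python3 -m inch '[[0,0,-0.05,0,0,0,0],[-0.05,0,-0.03,0,0,0,0],[-0.05,0,0,0,0,0,0],[0,0,0,0,0,0,0],[0,0,0,0,0,0,0]]'
python3 - <<'E'
from h import *
ims=[grab_frame(c) for c in('wrist','scene','side')]
print(telemetry.observe()['position'])
f=lambda i,w,h:cv2.resize(i,(w,h),interpolation=cv2.INTER_CUBIC)
save(np.hstack([f(ims[0][40:280,120:360],600,600),np.vstack([f(ims[1][130:230,140:206],200,300),f(ims[2][110:210,210:276],200,300)])]),'end.png')
E
```

```text
clock: 11.3
position: [0.5202, 0.021, 0.1031]
tool_rot: [-3.141, 0.0, 1.79]
force: [-0.2, 0.1, 0.0]
grip_width: 0.0535
finger_force: 0.0
clock: 11.8
position: [0.5192, 0.0211, 0.162]
tool_rot: [-3.137, -0.0, 1.79]
force: [0.9, 0.4, 1.0]
grip_width: 0.0852
finger_force: 0.0
clock: 12.3
position: [0.5407, -0.0704, 0.2389]
tool_rot: [-3.141, 0.0, 1.788]
force: [-0.5, 1.3, -0.7]
grip_width: 0.0853
finger_force: 0.0
[ 0.54066353 -0.06832725  0.23876175]
```

View pics/end.png

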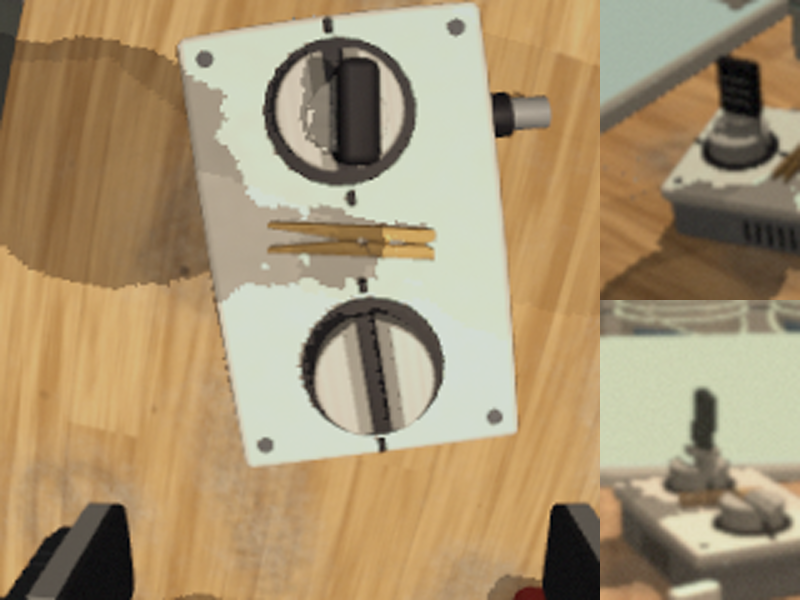

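The black key stands in the former open lock (340,110) with only a slight lean. That slot now lies in line with its ribs at (327,25) and (351,198). The other lock at (371,368) and the peg are undisturbed. Hand in.

```bash
python3 -c "
from workcell import bot;print(bot.job_done())"
```

```text
the job is handed in; nothing more can be done
None
```

The job is handed in: the black key turned the open lock clockwise to its hard stop and now stands released in the slot, leaning slightly, with the other lock untouched (about 12.5 s of the 51 s used).

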